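Fit the crank to the hand chopper

ROBOT

A 6-joint arm with a two-finger parallel gripper is mounted at the origin on the work surface. World frame = base frame: x ahead of the robot, y to its left, z up, the work surface at z = 0. Lengths are in m, angles in rad, forces in N, time in s.
With the tool pointing down it reaches from about 0.275 to 0.975 m from the base axis. Payload 8.4 kg.
Tool frame: the origin (TCP) lies between the finger pads; the fingertips stand 19 mm ahead of it and the grasp point (between the pads) is the TCP; z points along the fingers, x is the direction in which the jaws open and shut, and the axes are right-handed (so a half turn about z gives the same grasp; the last joint's range is limited). The gripper opens to 92 mm and grips with 3 to 60 N. Pads are 20 mm wide; open, the fingers measure 128 mm over their backs; the gripper's body (75 mm by 189 mm) begins 69 mm behind the grasp point.
Start: joints at [1.223, 0.353, 1.633, -0, 1.155, -0.002], TCP at [0.212, 0.588, 0.234] pointing down, gripper open.
Joint ranges: [-2.63, 2.63], [-0.92, 2.1], [0.06, 2.66], [-1.3, 4.44], [0, 2.69], [-3.02, 3.02]. Speed limits (rad/s): [2.22, 2.22, 2.79, 3.14, 3.14, 3.14].

INTERFACE

Orientations are given as a 3x3 rotation matrix whose columns are the frame's x, y, z axes.
In Python, from workcell import * gives the robot as it stands.
- The arm moves only by the tool apply_moves, never from a script. Its arguments are lists of equal length, an entry for each row: "fingers": the gripper's target within -1 to 1 (fully open at 1, half-way at 0, shut at -1); "delta_pos": the shift along the tool's x, y, z in mm, a list of three; "turn": the turn, a rotation vector about the tool's x, y, z in rad, a list of three. In form: {"fingers": [fingers, ...], "delta_pos": [[x, y, z], ...], "turn": [[ax, ay, az], ...]}. A call has 1 to 8 rows; each row shifts and turns the commanded pose from where the row before left it, along the tool's axes as they then stand; what a row does not reach is not made up. A row lasts 1/10 s, in which the tool goes at most 50 mm and 8.59 degrees, less where a joint would pass 70% of its speed; a pose out of reach is approached as far as the arm can. A call with a gripper value outside its range is refused whole. The fingers move at their own pace and stop on an object; "squeeze" is the grip in N (left out, the last holds). Time passes only in rows, so rows that do not move let the fingers close. It gives the time, the measured TCP pose, the force and the opening at its end, in the units of the state.
- get_state(): the state, without advancing time (a new reading comes with each control period).
- snapshot(name): name is "side" or "top" or "wrist"; returns a dict with "pixels" (400x640x3 uint8, blue, green, red), "fx", "fy", "cx", "cy" (pixels), "rvec" (rotation vector, rad) and "tvec" (3), from world to camera coordinates, as OpenCV has them. Camera axes: x right, y down, z forward; pixel columns grow to the right and rows downward; lengths in m; the calibration is good to about 2 mm. The wrist camera is an equidistant fisheye: a pixel r from the principal point sees the ray r / f radians off the axis. A picture is of the moment at which its call begins. There is no depth.
- sign_off(): hands the job in, once; it reports no verdict.
Trained networks look in a picture, given as the dict that the camera call returned (one of the last four; its "shot" number tells which), for a name from the list of things; names that differ only in an ending like _2 or _b are one class to them, and where a whole thing is asked for, a point or a joint stands for the part that bears it (a point fixed in the world has none). Each returns a list of dicts, best first, with "p" (0 to 1); they miss things now and then, are a little off and sometimes report something else, mostly with a low value. They report only what shows in the picture. A call takes as long as a camera call. They do not tell look-alikes from the thing itself.
- find_in(picture, query): "bbox" ([centre column, centre row, width, height] in pixels, round what is visible of it).
- landmark_of(picture, query): "pixel" ([column, row] in pixels: a listed point, or the origin of a listed thing).
The state is a dict: "time": time; "joint_positions": joint angles; "qd": joint speeds; "joint_efforts": joint torques, N m; "tcp_pos": TCP position; "tool_rot": TCP orientation; "force": force on the tool from outside, world axes, zero at the start; "torque": the same for the moment, N m; "gripper_width": opening from 0.0 (shut) to 1.0 (fully open).
Only numpy, scipy, OpenCV 4.12 (cv2) and the standard library are available. Lean on these libraries where they do the work, as an engineer would, in place of code of your own. Each camera call takes 0.05 s, during which the arm holds its last target.

TASK

Take the hand chopper's crank out of the wooden block, thread its flatted shaft through the hole in the chopper's lid, and feel gently, without forcing, for the angle at which it slips into the blade column and drops fully home. Then crank the blades round until the arm lies straight over the bowl's side handle, and let go. Leave everything else on the shelf where it is.

Things in the scene. Friction and masses are not known exactly. Their poses are not given: they have to be found in the camera images.
- crank: Removable crank, 0.10-0.16 kg: grey hub and arm, black knob, flatted steel shaft. Origin: on the shaft's axis in the flat underside of the hub's collar (36 mm across, 4 mm thick), the face that seats. z up the shaft's axis, x along the arm to the knob. At the start it stands shaft down in the block's bore, collar on the block's top, arm within 55 degrees of pointing to the robot (-x).
- shaft_tip (a point): Centre of the foot of the crank's shaft, 38 mm below the collar's underside. Over all that length the shaft is 22 mm round with two flats, 11 mm apart, that face the crank's +y and -y (so its broad way lies along the arm); the foot's edges are sharp.
- hub (a point): Middle of the crank's gripping flats, on the shaft's axis 28 mm above the collar's underside; axes as the crank's. The hub is a block 32 mm (x) by 24 mm (y) and 40 mm high (from 24 mm below this point, where the collar begins, to 16 mm above), with flat sides facing +y and -y.
- knob (a point): Middle of the crank's knob, 88 mm along the arm from the shaft's axis, 56 mm above the collar's underside. Knob 26 mm across, 36 mm high, on top of the arm's end; the arm is 16 mm wide, 7 mm thick, its top 38 mm above the collar's underside, its end 100 mm from the axis.
- block: Wooden block fixed to the shelf, 150 (x) by 70 (y) by 60 mm high. Origin: centre of its underside. Two round bores 45 mm deep: the crank's, 25 mm across, at x = -35 mm, and a garlic pestle's at x = +42 mm.
- chopper: Hand chopper, fixed by its suction foot: clear bowl 128 mm across, white lid 138 mm across with its flat top 116 mm above the shelf, and on it a round boss 48 mm across, 14 mm higher. Origin: on the bowl's axis at shelf height; z up, x towards the bowl's side handle. The blades' angle is not measured: at first the crank fits only with its arm 20 to 145 degrees anticlockwise (from above) of the handle, or a half turn on.
- handle (a point): Top of the bowl's side handle, a white loop: 98 mm from the bowl's axis along the chopper's x, 90 mm above the shelf.
- mouth (a point): Centre of the hole in the boss's top, where the collar seats, 130 mm above the shelf; axes as the chopper's. The hole is round: a funnel 29.6 mm wide at the top that narrows over 7 mm to a 23.4 mm bore, 14 mm deep in all. Until the collar is home, more than 30 N between crank and chopper counts as forcing.
- socket_rim (a point): Under the bushing, 14 mm below the mouth: centre of the rim of the blade column's slot-shaped socket, 23.8 x 12.8 mm, 30 mm deep. A shaft at a wrong angle stands on this rim, collar 24 mm above the boss; at the right one (within about 5 degrees) it slides home. The column turns to any angle against a drag of 0.2 N m and stays there; a shaft turned on the rim under 15 N does not carry it along.
- pestle: Bystander: small wooden garlic pestle in the block's other bore, its head 45 mm above the block, 34 mm across. Origin at its foot.
- dish: Bystander: small white ceramic dish, 96 mm across, 30 mm high. Origin under its centre.
- paddle: Bystander: bamboo rice paddle lying on the shelf, about 190 mm long, 8 mm thick. Origin on the shelf near its middle.
- container_low: Bystander: the lower of two stacked clear plastic containers, 112 mm across, 55 mm high. Origin under its centre.
- container_top: Bystander: the upper container, the same, standing on the lower one.
- jar: Bystander: closed jar, 64 mm across, 95 mm high. Origin under its centre.
- sesame_oil: Bystander: amber bottle, 54 mm across, 170 mm high. Origin under its centre.
Mind the look-alikes: they are no part of the job. Leave any yellow look-alike of the crank alone.

How it is judged:
On the way:
1. the crank is threaded through the lid and fully home in the blade column (z of crank in the frame of mouth below 0.003 m and horizontal distance between crank and mouth below 0.004 m and angle between crank's own z axis and vertical below 0.08 rad), for 0.2 s.
At the end, for the whole second after the job is handed in: The crank is fully home in the chopper (collar within 3 mm of the boss, axis within 4 mm of the hole's centre, upright within 4.5 degrees), its arm over the bowl's handle (knob within 20 mm to either side of the handle's line, about 13 degrees), released and at rest (all of step 1 and x of knob in the frame of chopper above 0.07 m and y of knob in the frame of chopper between -0.02 and 0.02 m and linear speed of crank below 0.02 m/s and contact force between the fingers and crank below 0.1 N); the robot touches nothing.
It fails at once if the crank is forced against the chopper before it is home (more than 30 N) (z of crank in the frame of mouth above 0.006 m and contact force between crank and chopper above 30 N).
It fails at once if a bystander is pushed more than 20 mm away or knocked over (distance of any of dish, paddle, container_low, container_top, jar, sesame_oil, pestle from where it was at the start of the episode above 0.02 m or angle between any of pestle, jar, sesame_oil's own z axis and vertical above 0.5 rad).
It also fails if it takes over 72 s, if anything falls off the work surface, if the arm or the gripper's body presses on something with over 40 N, if the wrist force passes 120 N, or if a joint passes its speed limit or range.

## Working session

There is one attempt and no reset: what is moved stays moved. The work goes in short steps, Python scripts to look and compute and a tool call to move; the robot and the scene stay as the last step left them, time stands still between calls to the robot, and variables do not carry over. Pictures are saved under pics/ and viewed, and the job is handed in when it is done.

Besides the shell and the picture viewer there is one more tool, called after ">>>" as name(argument=value, ...) on one line, values as JSON. apply_moves: Moves the arm, as the interface text tells. Its arguments: {"type":"object","properties":{"fingers":{"type":"array","items":{"type":"number"}},"delta_pos":{"type":"array","items":{"type":"array","items":{"type":"number"}}},"turn":{"type":"array","items":{"type":"array","items":{"type":"number"}}},"squeeze":{"type":"number"}},"required":["fingers","delta_pos","turn"]}

```bash
mkdir -p pics; ls
cat > h.py <<'E'
from workcell import *
import numpy as np, cv2
def cam(p):
    R=cv2.Rodrigues(np.array(p["rvec"],float))[0]; t=np.array(p["tvec"],float).ravel()
    return R,t
def ray(p,px,fish=False):
    R,t=cam(p); x=(px[0]-p["cx"])/p["fx"]; y=(px[1]-p["cy"])/p["fy"]
    if fish:
        r=np.hypot(x,y); d=np.array([np.sin(r)*x/max(r,1e-9),np.sin(r)*y/max(r,1e-9),np.cos(r)])
    else: d=np.array([x,y,1.])
    d=R.T@d; return -R.T@t, d/np.linalg.norm(d)
def at_z(p,px,z,fish=False):
    c,d=ray(p,px,fish); return c+d*(z-c[2])/d[2]
def proj(p,X,fish=False):
    R,t=cam(p); X=np.atleast_2d(X)@R.T+t
    if fish:
        r=np.linalg.norm(X[:,:2],axis=1); th=np.arctan2(r,X[:,2]); xy=X[:,:2]/np.maximum(r,1e-9)[:,None]*th[:,None]
    else: xy=X[:,:2]/X[:,2:]
    return xy*[p["fx"],p["fy"]]+[p["cx"],p["cy"]]
def tri(rs):
    A=np.zeros((3,3));b=np.zeros(3)
    for c,d in rs:
        P=np.eye(3)-np.outer(d,d);A+=P;b+=P@c
    X=np.linalg.solve(A,b); return X,[np.linalg.norm((np.eye(3)-np.outer(d,d))@(X-c)) for c,d in rs]
E
python3 - <<'E'
from h import *
S={}
for n in ["top","side","wrist"]:
    p=snapshot(n); S[n]=p; cv2.imwrite(f"pics/{n}0.png",p["pixels"])
    print(n,p["fx"],p["cx"],p["cy"],cam(p)[0].round(3).tolist(),(-cam(p)[0].T@cam(p)[1]).round(3))
    for q in ["crank","shaft_tip","hub","knob","block","chopper","handle","mouth","pestle"]:
        print(q,[(np.round(d["pixel"],1).tolist(),round(d["p"],2)) for d in landmark_of(p,q)[:3]])
print(get_state())
E
```

```text
pics
top 430.8481586165165 323.61697255734236 194.0701907902505 [[0.018, -1.0, 0.018], [-0.981, -0.021, -0.193], [0.194, -0.014, -0.981]] [ 0.309 -0.015  1.134]
crank [([444.1, 262.3], 0.95), ([225.0, 305.7], 0.81), ([354.3, 283.5], 0.65)]
shaft_tip [([430.0, 256.3], 0.92), ([357.8, 298.0], 0.84), ([236.4, 314.6], 0.58)]
hub [([216.9, 297.1], 0.83), ([350.8, 272.1], 0.68), ([450.3, 267.6], 0.63)]
knob [([450.3, 304.8], 0.94), ([386.5, 257.9], 0.79), ([413.8, 235.5], 0.77)]
block [([395.8, 205.9], 0.74), ([385.3, 198.6], 0.68)]
chopper [([215.3, 202.1], 0.87), ([388.6, 178.7], 0.65), ([311.3, 104.0], 0.29)]
handle [([236.2, 219.2], 0.96)]
mouth [([203.0, 192.0], 0.71), ([309.2, 213.3], 0.68), ([409.6, 237.8], 0.27)]
pestle [([389.0, 180.4], 0.54)]
side 364.6245960714705 322.26827635651534 198.20923032380907 [[0.735, -0.678, 0.023], [-0.351, -0.41, -0.841], [0.58, 0.61, -0.54]] [ 0.03  -0.551  0.565]
crank [([367.2, 256.1], 0.95), ([263.3, 295.5], 0.88), ([165.5, 232.5], 0.68)]
shaft_tip [([256.8, 301.0], 0.97), ([366.0, 335.8], 0.85), ([366.5, 274.1], 0.73)]
hub [([381.2, 373.5], 0.71
[... 835 characters left out ...]
     1.15521224e+00, -2.41246652e-03]), 'qd': array([ 1.58348357e-03, -9.16320312e-04, -1.92787326e-05,  1.03149296e-03,
       -6.81499476e-04,  1.29967757e-03]), 'joint_efforts': array([-1.49858835e-03, -5.93753207e+01, -3.34565628e+01,  6.96116569e-02,
        1.57756865e-02,  6.07194295e-07]), 'tcp_pos': array([0.21186193, 0.58799729, 0.23358198]), 'tool_rot': array([[ 3.38956609e-01,  9.40802007e-01,  3.67725984e-06],
       [ 9.40802007e-01, -3.38956609e-01, -2.20457087e-05],
       [-1.94942155e-05,  1.09321121e-05, -1.00000000e+00]]), 'force': array([-0.46639953,  0.65253942,  0.21058256]), 'torque': array([-0.03147212,  0.03202216, -0.02101652]), 'gripper_width': 0.9988963790741388}
```

View pics/top0.png

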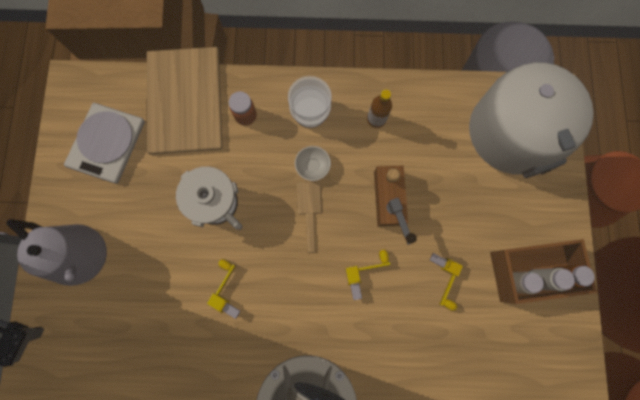

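View pics/side0.png

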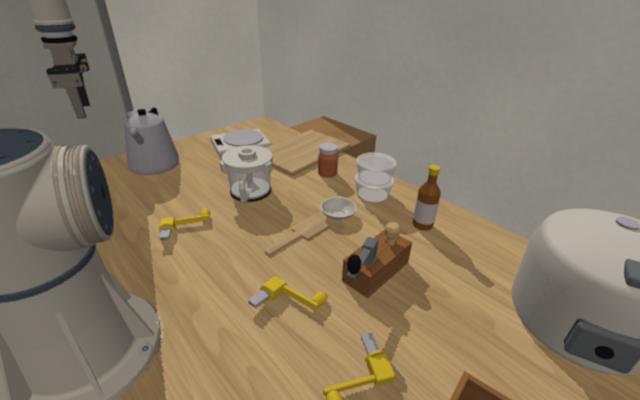

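View pics/wrist0.png

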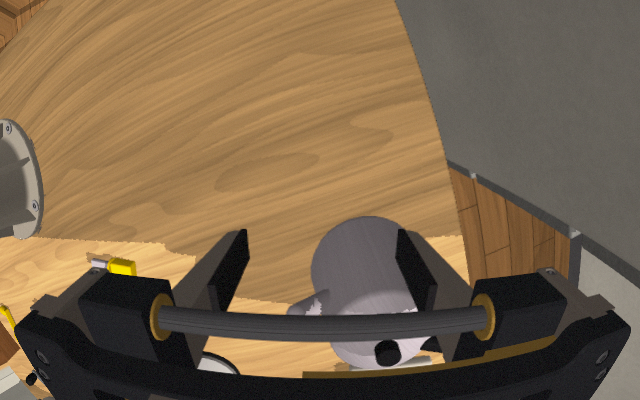

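The top view shows the crank in its block, hub near (395,206) and knob near (410,238). The chopper boss is near (204,193) and its handle near (233,222). There are three yellow look-alikes in the foreground. Next I zoom in.

Run:
```python
from h import *
a=cv2.imread("pics/top0.png")
c1=cv2.resize(a[150:255,360:440],None,fx=5,fy=5,interpolation=cv2.INTER_CUBIC)
c2=cv2.resize(a[150:255,165:245],None,fx=5,fy=5,interpolation=cv2.INTER_CUBIC)
o=np.hstack([c1,c2])
o=np.clip(o.astype(float)*1.5,0,255).astype(np.uint8)
cv2.imwrite("pics/topz.png",o)
a=cv2.imread("pics/side0.png")
c1=cv2.resize(a[210:300,330:430],None,fx=4,fy=4,interpolation=cv2.INTER_CUBIC)
c2=cv2.resize(a[130:220,200:300],None,fx=4,fy=4,interpolation=cv2.INTER_CUBIC)
cv2.imwrite("pics/sidez.png",np.hstack([c1,c2]))
```

```text
(no output)
```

View pics/topz.png

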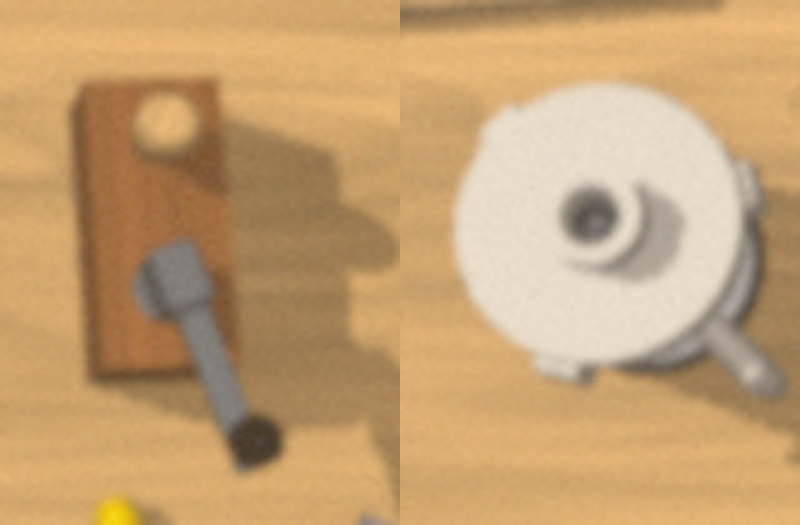

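View pics/sidez.png

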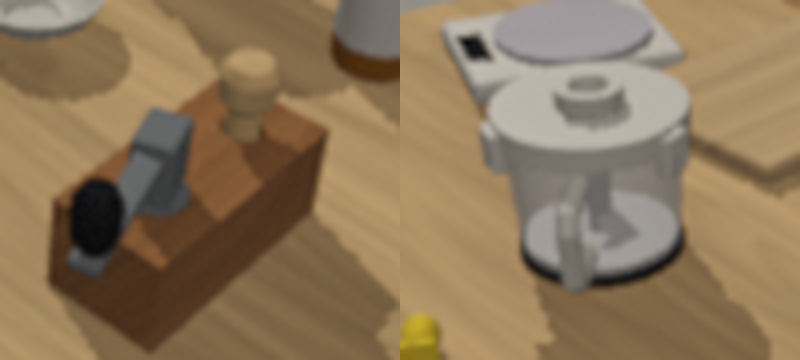

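Run:
```python
from h import *
t=snapshot("top"); s=snapshot("side")
print("hubtop",at_z(t,(396,205),.104),at_z(s,(371.2,242.5),.104),tri([ray(t,(396,205)),ray(s,(371.2,242.5))]))
print("knob",at_z(t,(411.2,238),.130),at_z(s,(354.5,264.2),.116),tri([ray(t,(411,238)),ray(s,(354.5,264.2))]))
print("mouth",at_z(t,(203,192.4),.130),at_z(s,(247,150.9),.130),tri([ray(t,(203,192.4)),ray(s,(247,150.9))]))
print("handle net", at_z(t,(236.2,219.2),.09),at_z(s,(241.5,176.2),.09),tri([ray(t,(236.2,219.2)),ray(s,(241.5,176.2))]))
for n,c in (("pestle",(393.0,175)),):print(n,at_z(t,c,.105))
# lid rim by thresholding
im=t["pixels"]
hsv=cv2.cvtColor(im,cv2.COLOR_BGR2HSV)
m=((hsv[...,1]<50)&(hsv[...,2]>110)).astype(np.uint8); m[:, :170]=0;m[:,245:]=0;m[:160]=0;m[235:]=0
print(m.sum(), cv2.moments(m,True)["m10"]/m.sum(),cv2.moments(m,True)["m01"]/m.sum())
a=np.array(t["pixels"]).copy()
# overlay
def ring(c,r,z,col):
    th=np.linspace(0,2*np.pi,80); P=proj(t,np.c_[c[0]+r*np.cos(th),c[1]+r*np.sin(th),0*th+z])
    return [(np.round(P*16).astype(np.int32),col)]
M=at_z(t,(203,192.4),.130)
big=cv2.resize(a,None,fx=6,fy=6,interpolation=cv2.INTER_CUBIC)
for r,z in((.069,.116),(.024,.130),(.0148,.130)):
    for P,col in ring(M,r,z,(0,0,255)):
        P=((P/16+.5)*6-.5); cv2.polylines(big,[np.round(P).astype(np.int32)],True,col,1)
cv2.imwrite("pics/ov.png",big[155*6:240*6,165*6:250*6])
for q in["jar","sesame_oil","dish","paddle","container_top"]:
    print(q,[at_z(t,d["bbox"][:2],0.03).round(3) for d in find_in(t,q)[:1]])
```

```text
hubtop [ 0.48922337 -0.20691873  0.104     ] [ 0.48845101 -0.21245664  0.104     ] (array([ 0.49109971, -0.20872564,  0.09987156]), [np.float64(0.0015048569046569751), np.float64(0.001504856904656989)])
knob [ 0.4071768  -0.23658049  0.13      ] [ 0.40795846 -0.24141552  0.116     ] (array([ 0.40908241, -0.23991184,  0.11414369]), [np.float64(0.0004702200627964373), np.float64(0.0004702200627963443)])
mouth [0.50518009 0.25525699 0.13      ] [0.50272276 0.25069083 0.13      ] (array([0.50578898, 0.25600289, 0.12713304]), [np.float64(5.567792738536394e-05), np.float64(5.5677927385226835e-05)])
handle net [0.44833386 0.18090946 0.09      ] [0.45084272 0.20292276 0.09      ] (array([0.44295765, 0.18036891, 0.10309238]), [np.float64(0.004104654065609722), np.float64(0.004104654065609565)])
pestle [ 0.56387356 -0.20040494  0.105     ]
2440 205.02008196721312 195.19303278688525
jar [array([0.753, 0.191, 0.03 ])]
sesame_oil [array([ 0.766, -0.176,  0.03 ])]
dish [array([ 0.607, -0.005,  0.03 ])]
paddle [array([0.467, 0.007, 0.03 ])]
container_top [array([0.795, 0.009, 0.03 ])]
```

View pics/ov.png

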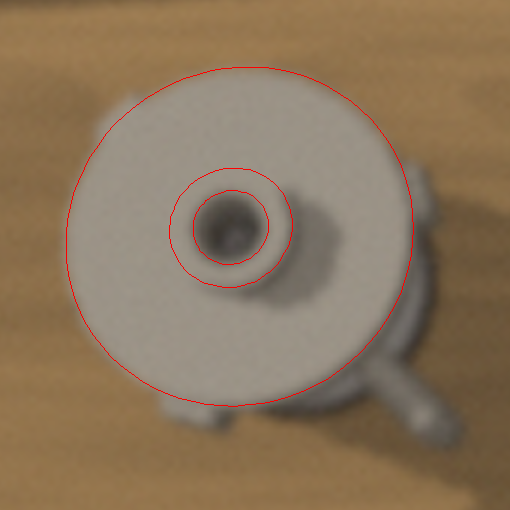

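>>> apply_moves(fingers=[1, 1, 1, 1, 1, 1, 1, 1], delta_pos=[[-33, 26.5, 0], [-33, 26.5, 0], [-33, 26.5, 0], [-33, 26.5, 0], [-33, 26.5, 0], [-33, 26.5, 0], [-33, 26.5, 0], [-33, 26.5, 0]], turn=[[0, 0, 0], [0, 0, 0], [0, 0, 0], [0, 0, 0], [0, 0, 0], [0, 0, 0], [0, 0, 0], [0, 0, 0]])

```text
time: 2.65
tcp_pos: [0.3221, 0.2663, 0.2338]
tool_rot: [[0.339, 0.941, 0.001], [0.941, -0.339, 0.0], [0.001, 0.0, -1.0]]
force: [0.6, -0.8, -0.2]
gripper_width: 1.001
```

>>> apply_moves(fingers=[1, 1, 1, 1, 1, 1, 1, 1], delta_pos=[[-33, 26.5, 0], [-33, 26.5, 0], [-33, 26.5, 0], [-33, 26.5, 0], [-33, 26.5, 0], [-33, 26.5, 0], [-33, 26.5, 0], [-33, 26.5, 0]], turn=[[0, 0, 0], [0, 0, 0], [0, 0, 0], [0, 0, 0], [0, 0, 0], [0, 0, 0], [0, 0, 0], [0, 0, 0]])

```text
time: 3.45
tcp_pos: [0.4321, -0.0543, 0.2339]
tool_rot: [[0.339, 0.941, 0.001], [0.941, -0.339, -0.0], [0.0, 0.001, -1.0]]
force: [1.2, 0.6, 0.3]
gripper_width: 0.998
```

>>> apply_moves(fingers=[1, 1, 1, 1, 1, 1, 1, 1], delta_pos=[[-31, 26.5, 0], [-31, 26.5, 0], [-31, 26.5, 0], [-31, 26.5, 0], [0, 0, 0], [0, 0, 0], [0, 0, 0], [0, 0, 0]], turn=[[0, 0, 0], [0, 0, -0.1], [0, 0, -0.1], [0, 0, -0.1], [0, 0, -0.1], [0, 0, -0.15], [0, 0, -0.15], [0, 0, 0]])

```text
time: 4.25
tcp_pos: [0.5005, -0.1999, 0.2335]
tool_rot: [[-0.349, 0.937, -0.0], [0.937, 0.349, -0.0], [0.0, -0.0, -1.0]]
force: [-0.4, -0.3, 0.3]
gripper_width: 1.002
```

Run:
```python
from h import *
p=snapshot("wrist"); cv2.imwrite("pics/w1.png",p["pixels"])
s=get_state(); print(s["tcp_pos"],s["tool_rot"].round(3).tolist(),s["joint_positions"].round(3),s["force"])
np.save("w1.npy",p,allow_pickle=True)
for q in ["crank","hub","knob"]:
    print(q,[(np.round(d["pixel"],1).tolist(),round(d["p"],2)) for d in landmark_of(p,q)[:3]])
```

```text
[ 0.50053172 -0.1998282   0.23362503] [[-0.344, 0.939, 0.0], [0.939, 0.344, -0.0], [-0.0, 0.0, -1.0]] [-0.383  0.219  1.818  0.     1.104 -2.304] [ 0.10261842 -0.44348865 -0.24164145]
crank [([608.8, 117.6], 0.93), ([446.7, 49.2], 0.91), ([249.7, 17.8], 0.91)]
hub [([234.5, 8.1], 0.9), ([316.1, 179.5], 0.8), ([440.8, 72.5], 0.75)]
knob [([367.3, 74.4], 0.96), ([591.3, 175.2], 0.96), ([318.2, 88.2], 0.56)]
```

View pics/w1.png

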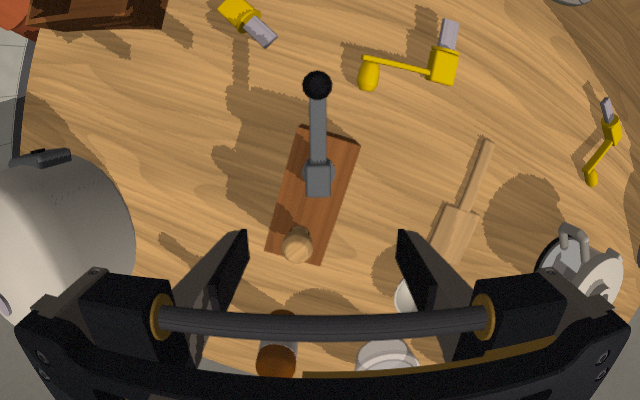

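The wrist view shows the crank upright in the image, with its hub top near (318,182) and its knob near (317,85).

Run:
```python
from h import *
p=np.load("w1.npy",allow_pickle=True).item()
a=np.array(p["pixels"])[55:215,270:370]
big=cv2.resize(a,None,fx=5,fy=5,interpolation=cv2.INTER_CUBIC)
# model overlay
def crank_pts(o,yaw):
    c,s=np.cos(yaw),np.sin(yaw); R=np.array([[c,-s,0],[s,c,0],[0,0,1]])
    L=[]
    b=lambda x,y,z:np.array([[x,y,z]])
    L.append(np.array([[-16,-12,44],[16,-12,44],[16,12,44],[-16,12,44]])/1000)
    th=np.linspace(0,6.283,40)
    L.append(np.c_[.088+.013*np.cos(th),.013*np.sin(th),0*th+.074])
    L.append(np.array([[16,-8,38],[100,-8,38],[100,8,38],[16,8,38]])/1000)
    L.append(np.c_[.018*np.cos(th),.018*np.sin(th),0*th+.004])
    return [l@R.T+o for l in L]
for o,yaw,col in (((.489,-.208,.060),np.deg2rad(200.2),(0,0,255)),):
  for l in crank_pts(np.array(o),yaw):
    P=(proj(p,l,True)-[270,55]+.5)*5-.5
    cv2.polylines(big,[np.round(P).astype(np.int32)],True,col,1)
cv2.imwrite("pics/w1z.png",big)
```

```text
(no output)
```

View pics/w1z.png

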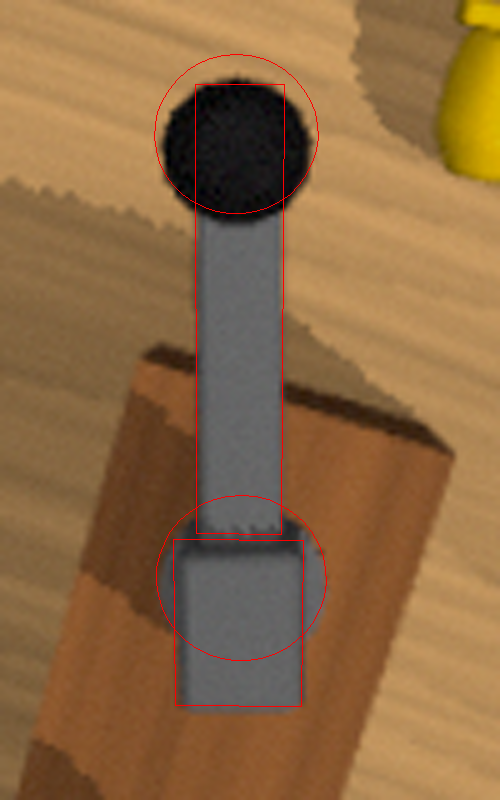

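>>> apply_moves(fingers=[1, 1, 1, 1, 1, 1, 1], delta_pos=[[-3.8, -13, 20], [0, 0, 30], [0, 0, 30], [0, 0, 25], [0, 0, 20], [0, 0, 20.5], [0, 0, 0]], turn=[[0, 0, 0], [0, 0, 0], [0, 0, 0], [0, 0, 0], [0, 0, 0], [0, 0, 0], [0, 0, 0]])

```text
time: 5.15
tcp_pos: [0.488, -0.2071, 0.0859]
tool_rot: [[-0.345, 0.939, -0.004], [0.939, 0.345, 0.002], [0.003, -0.003, -1.0]]
force: [0.1, 0.1, 1.1]
gripper_width: 0.998
```

Run:
```python
from h import *
p=snapshot("wrist"); cv2.imwrite("pics/w2.png",p["pixels"])
np.save("w2.npy",p,allow_pickle=True)
s=get_state(); print(s["tcp_pos"],s["force"])
```

```text
[ 0.48890281 -0.20741199  0.08733296] [ 0.90337161  0.39627087 -0.31315932]
```

View pics/w2.png

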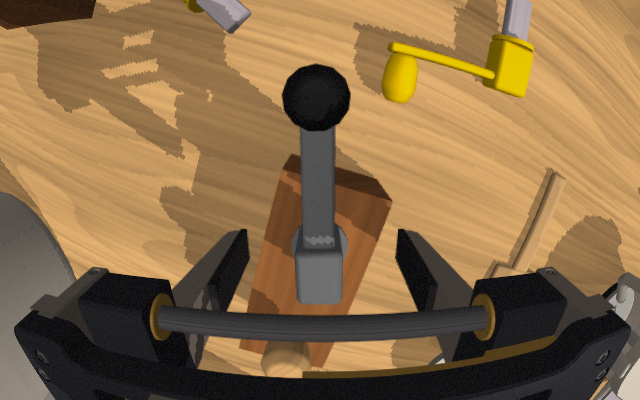

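The fingers straddle the hub, centred near (320,275), so I close on it.

>>> apply_moves(fingers=[0, -1, -1, -1, -1, -1, -1, -1], delta_pos=[[0, 0, 0], [0, 0, 0], [0, 0, 0], [0, 0, 0], [0, 0, 0], [0, 0, 0], [0, 0, 0], [0, 0, 0]], turn=[[0, 0, 0], [0, 0, 0], [0, 0, 0], [0, 0, 0], [0, 0, 0], [0, 0, 0], [0, 0, 0], [0, 0, 0]], squeeze=40)

```text
time: 6.0
tcp_pos: [0.4896, -0.2078, 0.0881]
tool_rot: [[-0.347, 0.938, -0.0], [0.938, 0.347, 0.0], [0.0, -0.0, -1.0]]
force: [0.9, -0.4, -0.2]
gripper_width: 0.324
```

```bash
cat > ov.py <<'E'
from h import *
def crank_pts(o,R):
    th=np.linspace(0,6.283,40)
    L=[np.array([[-16,-12,44],[16,-12,44],[16,12,44],[-16,12,44]])/1000,
    np.c_[.088+.013*np.cos(th),.013*np.sin(th),0*th+.056],
    np.array([[16,-8,38],[100,-8,38],[100,8,38],[16,8,38]])/1000,
    np.c_[.018*np.cos(th),.018*np.sin(th),0*th+.004]]
    return [l@R.T+o for l in L]
def crank_R(yaw):
    c,s=np.cos(yaw),np.sin(yaw); return np.array([[c,-s,0],[s,c,0],[0,0,1]])
def overlay(p,Ls,box,k,name,fish,cols=None):
    x0,y0,x1,y1=box
    big=cv2.resize(np.array(p["pixels"])[y0:y1,x0:x1],None,fx=k,fy=k,interpolation=cv2.INTER_CUBIC)
    for l in Ls:
        P=(proj(p,l,fish)-[x0,y0]+.5)*k-.5
        cv2.polylines(big,[np.round(P).astype(np.int32)],True,(0,0,255),1)
    cv2.imwrite(name,big)
E
python3 - <<'E'
from ov import *
p=snapshot("wrist"); 
s=get_state(); print(s["tcp_pos"],s["force"],s["gripper_width"],s["tool_rot"].round(4).tolist())
x=s["tool_rot"][:,0]; yaw=np.arctan2(x[1],x[0])+np.pi/2
o=s["tcp_pos"].copy(); o[2]=.060; print(np.rad2deg(yaw))
overlay(p,crank_pts(o,crank_R(yaw)),(240,50,400,320),3,"pics/w3.png",True)
np.save("w3.npy",p,allow_pickle=True)
E
```

```text
[ 0.48960045 -0.20786178  0.08805067] [-0.09290824 -0.29158282  0.07923054] 0.28111356141278154 [[-0.3468, 0.9379, -0.0001], [0.9379, 0.3468, 0.0], [0.0001, -0.0, -1.0]]
200.29071080710747
```

View pics/w3.png

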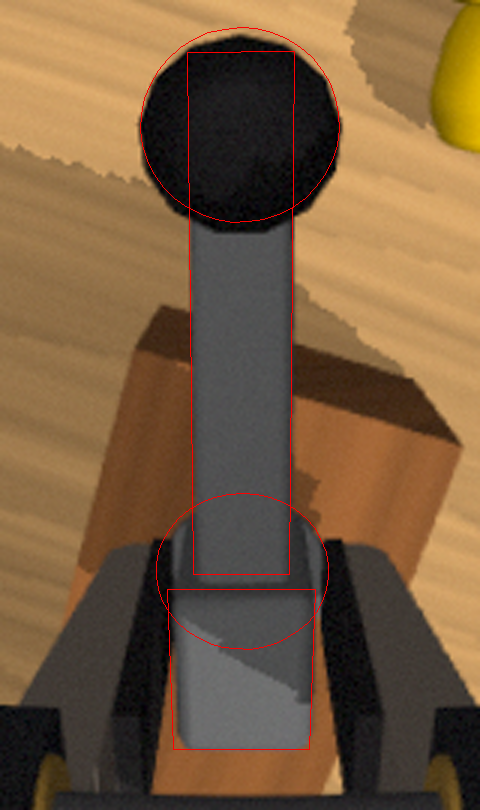

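The model overlay matches the crank within about 1 mm. The fingers are still closing.

>>> apply_moves(fingers=[-1, -1, -1, -1], delta_pos=[[0, 0, 0], [0, 0, 0], [0, 0, 0], [0, 0, 0]], turn=[[0, 0, 0], [0, 0, 0], [0, 0, 0], [0, 0, 0]], squeeze=50)

```text
time: 6.45
tcp_pos: [0.4896, -0.2079, 0.0881]
tool_rot: [[-0.347, 0.938, -0.0], [0.938, 0.347, -0.0], [-0.0, -0.0, -1.0]]
force: [-0.5, -1.0, -0.4]
gripper_width: 0.259
```

>>> apply_moves(fingers=[-1, -1, -1, -1, -1, -1, -1, -1], delta_pos=[[0, 0, -4], [0, 0, -8], [0, 0, -12], [0, 0, -12], [0, 0, -15], [0, 0, -20], [0, 0, -25], [0, 0, -30]], turn=[[0, 0, 0], [0, 0, 0], [0, 0, 0], [0, 0, 0], [0, 0, 0], [0, 0, 0], [0, 0, 0], [0, 0, 0]])

```text
time: 7.25
tcp_pos: [0.4892, -0.2077, 0.2156]
tool_rot: [[-0.347, 0.938, -0.0], [0.938, 0.347, 0.0], [0.0, -0.0, -1.0]]
force: [0.1, -0.9, -1.5]
gripper_width: 0.259
```

>>> apply_moves(fingers=[-1, -1, -1, -1, -1, -1, -1, -1], delta_pos=[[20, 10, -6], [35, 18, -6], [40, 20, -6], [40, 20, -6], [40, 20, -6], [40, 20, 0], [40, 20, 0], [40, 20, 0]], turn=[[0, 0, 0], [0, 0, 0], [0, 0, 0], [0, 0, 0], [0, 0, 0], [0, 0, 0], [0, 0, 0], [0, 0, 0]])

```text
time: 8.05
tcp_pos: [0.5261, 0.1221, 0.2456]
tool_rot: [[-0.347, 0.938, 0.002], [0.938, 0.347, 0.0], [-0.0, 0.002, -1.0]]
force: [1.7, 0.3, -1.4]
gripper_width: 0.257
```

>>> apply_moves(fingers=[-1, -1, -1, -1], delta_pos=[[35, 18, 0], [22, 12, 0], [10, 4.7, 0], [0, 0, 0]], turn=[[0, 0, 0], [0, 0, 0], [0, 0, 0], [0, 0, 0]])

```text
time: 8.45
tcp_pos: [0.5354, 0.1958, 0.2447]
tool_rot: [[-0.348, 0.937, 0.001], [0.937, 0.348, 0.0], [-0.0, 0.001, -1.0]]
force: [-0.5, -0.8, -1.2]
gripper_width: 0.253
```

Run:
```python
from ov import *
p=snapshot("wrist"); cv2.imwrite("pics/w4.png",p["pixels"])
np.save("w4.npy",p,allow_pickle=True)
s=get_state(); print(s["tcp_pos"],s["force"],s["tool_rot"].round(4).tolist())
p=snapshot("side"); cv2.imwrite("pics/s4.png",p["pixels"]); np.save("s4.npy",p,allow_pickle=True)
```

```text
[0.53523121 0.19472585 0.24448729] [-0.51901086 -0.10101081 -0.82563837] [[-0.3477, 0.9376, 0.0001], [0.9376, 0.3477, -0.0004], [-0.0004, -0.0, -1.0]]
```

View pics/w4.png

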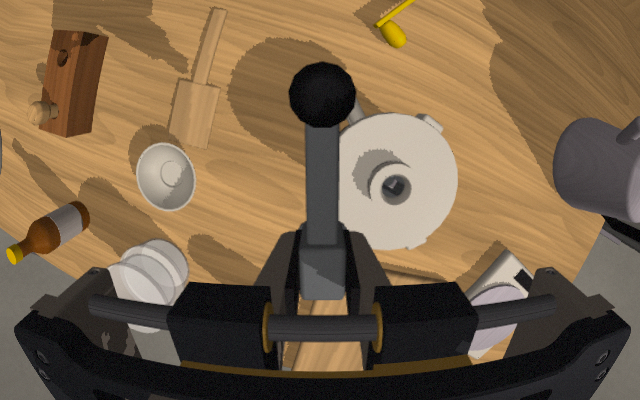

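View pics/s4.png

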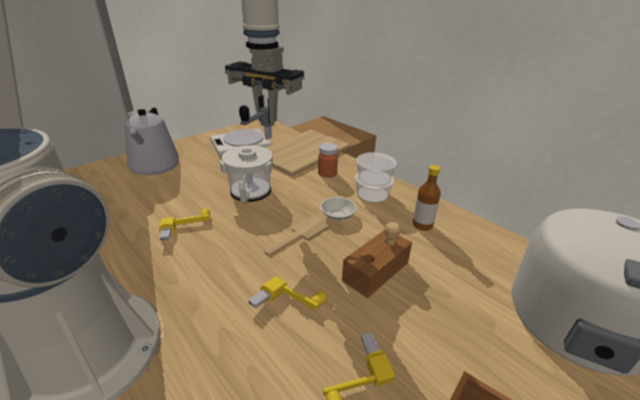

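The wrist view shows the boss near (394,187) with the socket slot visible in it, while the handle sits behind the knob. I'll fit the rings and read the slot angle.

Run:
```python
from ov import *
p=np.load("w4.npy",allow_pickle=True).item()
th=np.linspace(0,6.283,60)
ring=lambda c,r,z:np.c_[c[0]+r*np.cos(th),c[1]+r*np.sin(th),0*th+z]
c=(.505,.255)
overlay(p,[ring(c,.024,.130),ring(c,.0148,.130),ring(c,.0117,.123),ring(c,.0117,.116)],(360,150,430,220),10,"pics/w4z.png",True)
overlay(p,[ring(c,.069,.116)],(300,80,480,260),4,"pics/w4y.png",True)
img=cv2.imread("pics/w4z.png"); cv2.imwrite("pics/w4z.png",np.clip(img*1.6,0,255).astype(np.uint8))
```

```text
(no output)
```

View pics/w4z.png

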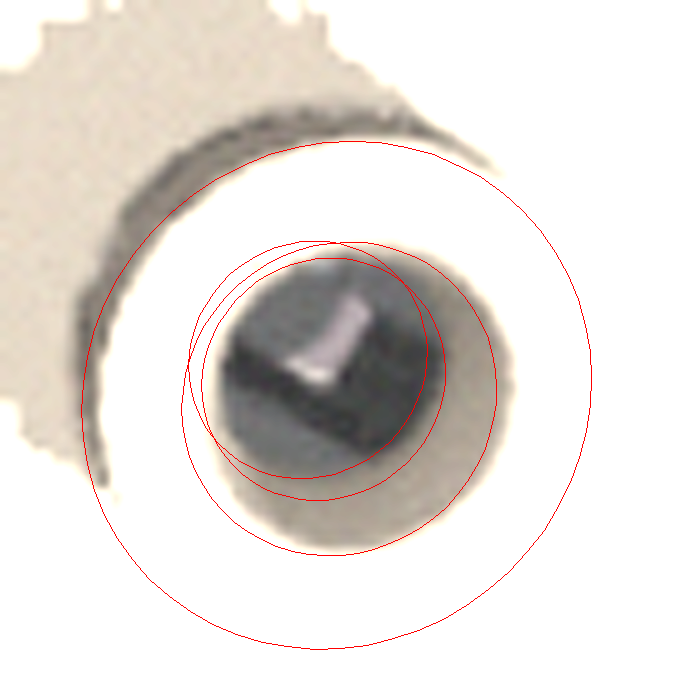

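View pics/w4y.png

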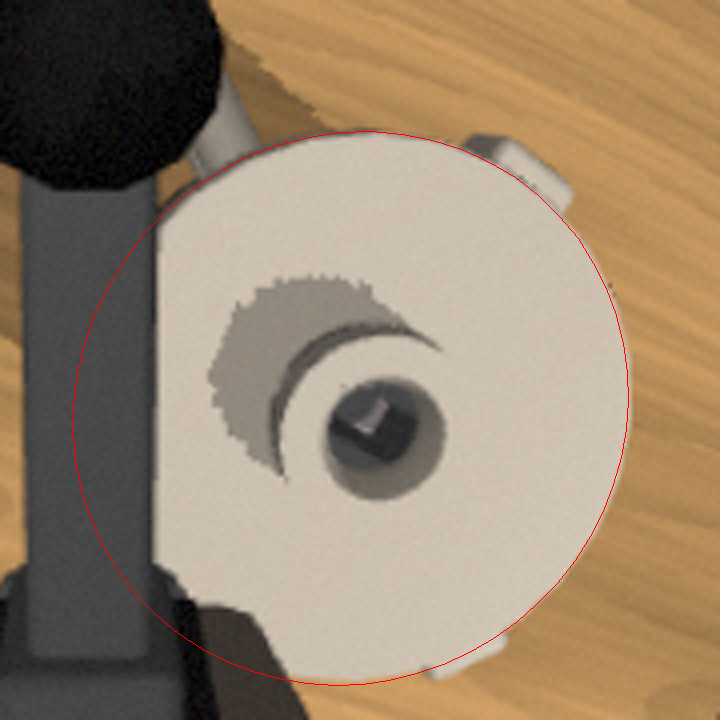

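```bash
cat > fit.py <<'E'
from ov import *
from scipy.ndimage import map_coordinates, gaussian_filter
from scipy.optimize import minimize
th=np.linspace(0,2*np.pi,180,endpoint=False)
def score(p,g,c,r,z,fish,sign,mask=None):
    # outward-inward intensity contrast along ring
    P1=proj(p,np.c_[c[0]+(r+.0012)*np.cos(th),c[1]+(r+.0012)*np.sin(th),0*th+z],fish)
    P0=proj(p,np.c_[c[0]+(r-.0012)*np.cos(th),c[1]+(r-.0012)*np.sin(th),0*th+z],fish)
    f=lambda P:map_coordinates(g,[P[:,1],P[:,0]],order=1)
    d=(f(P1)-f(P0))*sign
    if mask is not None: d=d[mask]
    return np.mean(np.clip(d,-5,40))
def fit(p,c0,r,z,fish,sign,mask=None,span=.006):
    g=cv2.cvtColor(np.array(p["pixels"]),cv2.COLOR_BGR2GRAY).astype(float); g=gaussian_filter(g,.6)
    best=max((score(p,g,(c0[0]+a,c0[1]+b),r,z,fish,sign,mask),c0[0]+a,c0[1]+b) for a in np.arange(-span,span+1e-6,.0005) for b in np.arange(-span,span+1e-6,.0005))
    return np.round(best,4)
E
python3 - <<'E'
from fit import *
p=np.load("w4.npy",allow_pickle=True).item()
for r,z,s,n in((.0148,.130,1,"funnel"),(.024,.130,-1,"bosstop"),(.069,.116,-1,"lid"),(.0117,.123,1,"bore")):
    print(n,fit(p,(.505,.255),r,z,True,s))
t=snapshot("top"); np.save("t4.npy",t,allow_pickle=True); cv2.imwrite("pics/t4.png",t["pixels"])
for r,z,s,n in((.0148,.130,1,"funnel"),(.024,.130,-1,"bosstop"),(.069,.116,-1,"lid")):
    print(n,fit(t,(.505,.255),r,z,False,s))
a=np.array(p["pixels"])[150:220,360:430]
cv2.imwrite("pics/w4raw.png",cv2.resize(a,None,fx=8,fy=8,interpolation=cv2.INTER_CUBIC))
E
```

```text
funnel [40.      0.5045  0.257 ]
bosstop [15.4336  0.5045  0.2565]
lid [21.0051  0.505   0.2555]
bore [33.3445  0.5035  0.2545]
funnel [9.7999 0.5035 0.257 ]
bosstop [-2.1239  0.511   0.249 ]
lid [1.8471 0.5065 0.261 ]
```

View pics/w4raw.png

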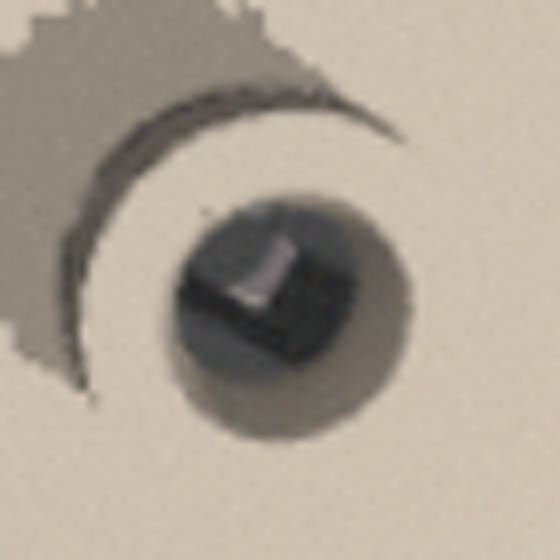

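View pics/t4.png

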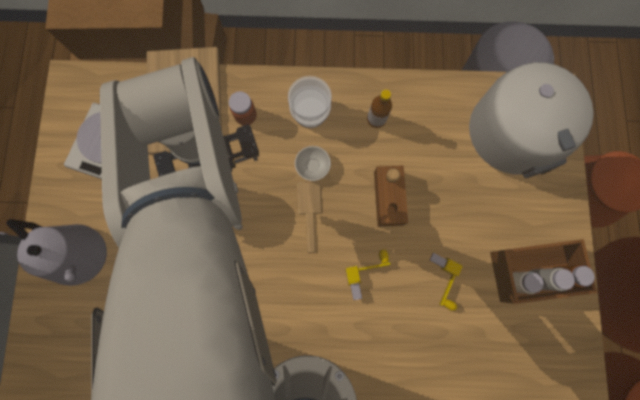

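>>> apply_moves(fingers=[-1, -1, -1, -1], delta_pos=[[8, 26, 8], [8, 26, 8], [8, 24, 9], [0, 0, 0]], turn=[[0, 0, 0], [0, 0, 0], [0, 0, 0], [0, 0, 0]])

```text
time: 9.0
tcp_pos: [0.5999, 0.2436, 0.2178]
tool_rot: [[-0.346, 0.938, -0.0], [0.938, 0.346, -0.0], [0.0, -0.001, -1.0]]
force: [-0.4, -0.2, -0.9]
gripper_width: 0.258
```

Run:
```python
from fit import *
p=snapshot("wrist"); cv2.imwrite("pics/w5.png",p["pixels"])
np.save("w5.npy",p,allow_pickle=True)
s=get_state(); print(s["tcp_pos"],s["force"],s["tool_rot"].round(4).tolist())
for r,z,sg,n in((.0148,.130,1,"funnel"),(.024,.130,-1,"bosstop"),(.069,.116,-1,"lid"),(.0117,.123,1,"bore")):
    print(n,fit(p,(.5045,.2565),r,z,True,sg))
c=proj(p,np.array([[.5045,.2567,.116]]),True)[0].astype(int); print(c)
a=np.array(p["pixels"])[c[1]-28:c[1]+28,c[0]-28:c[0]+28]
cv2.imwrite("pics/w5z.png",np.clip(cv2.resize(a,None,fx=10,fy=10,interpolation=cv2.INTER_CUBIC)*1.3,0,255))
for q in("handle","mouth"): print(q,[(np.round(d["pixel"],1).tolist(),round(d["p"],2)) for d in landmark_of(p,q)[:3]])
```

```text
[0.59872781 0.24283171 0.21821499] [ 0.13742152  0.23095189 -1.51795906] [[-0.3459, 0.9383, -0.0014], [0.9383, 0.3459, -0.0008], [-0.0002, -0.0016, -1.0]]
funnel [40.      0.505   0.2565]
bosstop [13.0927  0.5035  0.258 ]
lid [21.6248  0.5045  0.256 ]
bore [35.0153  0.5045  0.2555]
[376 102]
handle [([326.6, 8.2], 0.7)]
mouth [([377.3, 102.0], 0.81)][ WARN:0@2.211] global loadsave.cpp:1063 imwrite_ Unsupported depth image for selected encoder is fallbacked to CV_8U.
```

View pics/w5.png

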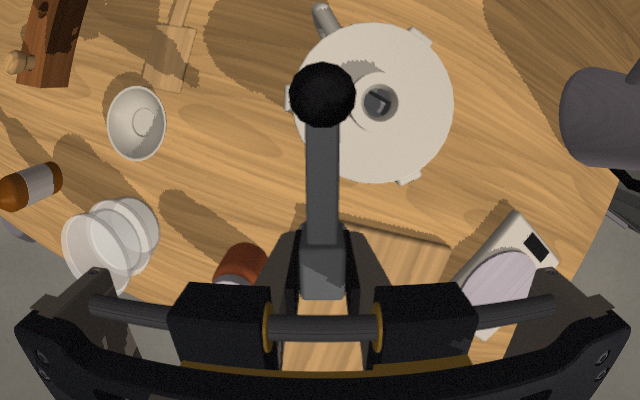

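View pics/w5z.png

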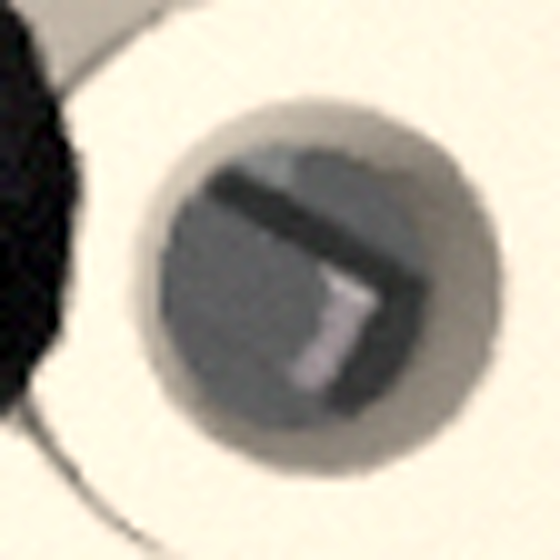

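Run:
```python
from fit import *
p4=np.load("w4.npy",allow_pickle=True).item();p5=np.load("w5.npy",allow_pickle=True).item()
M=np.array([.5045,.2565])
def ln(p,a,b):
    A=at_z(p,a,.116,True)[:2];B=at_z(p,b,.116,True)[:2]; d=B-A; d/=np.linalg.norm(d)
    n=np.array([-d[1],d[0]]); print((A-M).round(4),(B-M).round(4),"yaw",np.rad2deg(np.arctan2(d[1],d[0]))%180,"off",n@(A-M))
f=lambda x,y:(348+x/10-.45,74+y/10-.45)
ln(p5,f(235,165),f(425,275)); ln(p5,f(210,195),f(400,295)); 
g=lambda x,y:(360+x/8-.45,150+y/8-.45)
ln(p4,g(190,305),g(295,365)); ln(p4,g(295,235),g(350,275))
# unwrap images to plane z=.116 (1 px = 0.1mm), rows=+y
k=10000;xx,yy=np.meshgrid(np.arange(-150,151),np.arange(-150,151))
out=[]
for p in(p4,p5):
    P=proj(p,np.c_[(M[0]+xx.ravel()/k),(M[1]+yy.ravel()/k),0*xx.ravel()+.116],True).reshape(301,301,2).astype(np.float32)
    o=cv2.remap(np.array(p["pixels"]),P[...,0],P[...,1],cv2.INTER_CUBIC); o=np.clip(o.astype(float)*1.8,0,255).astype(np.uint8)
    cv2.circle(o,(150,150),117,(0,0,255),1)
    out.append(cv2.flip(o,0))
cv2.imwrite("pics/unw.png",cv2.resize(np.hstack(out),None,fx=1.3,fy=1.3))
# handle in p5
h=at_z(p5,(322,14),.09,True); print(h, np.rad2deg(np.arctan2(h[1]-M[1],h[0]-M[0]))%360)
a=np.array(p5["pixels"])[0:60,290:370]; cv2.imwrite("pics/hd.png",cv2.resize(a,None,fx=8,fy=8,interpolation=cv2.INTER_CUBIC))
```

```text
[-0.0081 -0.0078] [-0.0057  0.0101] yaw 82.289726348884 off 0.007027618691582204
[-0.0051 -0.0088] [-0.0034  0.0088] yaw 84.5050638530993 off 0.004187739294791028
[ 0.0048 -0.0072] [0.0071 0.008 ] yaw 81.46086675628911 off -0.0058304920181076955
[-0.0076  0.0014] [-0.0056  0.0098] yaw 76.26170322429648 off 0.0077180174784592555
[0.44300666 0.18669481 0.09      ] 228.6222736896714
```

View pics/unw.png

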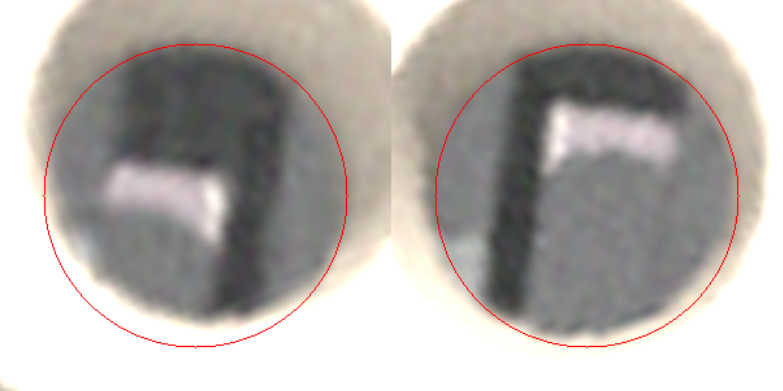

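View pics/hd.png

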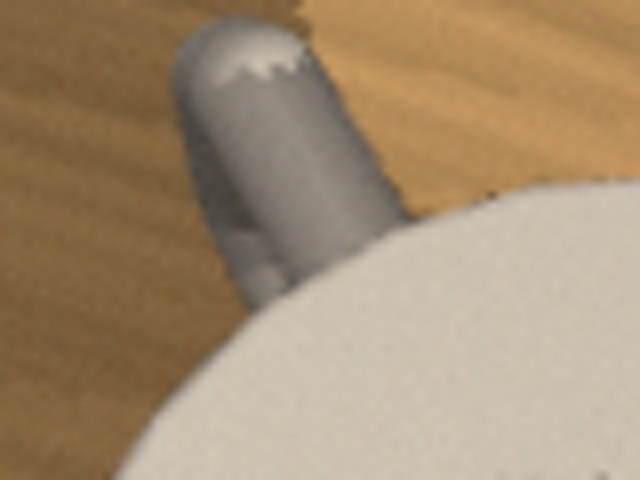

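Run:
```python
from fit import *
p5=np.load("w5.npy",allow_pickle=True).item()
M=np.array([.5045,.2565])
for px in((322,10),(327,18),(333,28.5)):
  for z in(.085,.09):
    h=at_z(p5,px,z,True); print(px,z,(h[:2]-M).round(4),np.linalg.norm(h[:2]-M).round(4), np.rad2deg(np.arctan2(h[1]-M[1],h[0]-M[0]))%360)
tcp=np.array([0.59872781,0.24283171,0.21821499]);R=np.array([[-0.3459, 0.9383, -0.0014], [0.9383, 0.3459, -0.0008], [-0.0002, -0.0016, -1.0]])
cR=np.c_[-R[:,1],R[:,0],-R[:,2]]
o=tcp-cR[:,2]*.028
overlay(p5,crank_pts(o,cR),(240,50,400,320),3,"pics/w5o.png",True)
```

```text
(322, 10) 0.085 [-0.0667 -0.0717] 0.0979 227.08540779799117
(322, 10) 0.09 [-0.0652 -0.0712] 0.0965 227.50832651254302
(327, 18) 0.085 [-0.0607 -0.0647] 0.0888 226.8124309588534
(327, 18) 0.09 [-0.0594 -0.0643] 0.0875 227.27989521022425
(333, 28.5) 0.085 [-0.053  -0.0561] 0.0771 226.64152776949678
(333, 28.5) 0.09 [-0.0517 -0.0558] 0.0761 227.1798011779602
```

View pics/w5o.png

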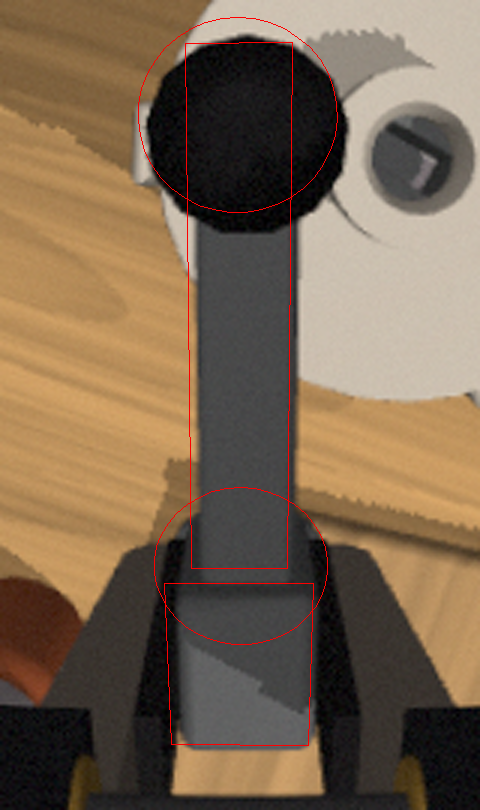

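>>> apply_moves(fingers=[-1, -1, -1, -1, -1, -1, -1, -1], delta_pos=[[15, -28, 0], [15, -28, 0], [15.4, -27.6, 0], [0, 0, 0], [0, 0, 0], [0, 0, 0], [0, 0, 0], [0, 0, 0]], turn=[[0, 0, 0], [0, 0, 0], [0, 0, 0], [0, 0, -0.137], [0, 0, -0.137], [0, 0, -0.137], [0, 0, -0.137], [0, 0, -0.137]])

```text
time: 9.95
tcp_pos: [0.5037, 0.2564, 0.2199]
tool_rot: [[-0.864, 0.503, 0.001], [0.503, 0.864, 0.0], [-0.0, 0.0, -1.0]]
force: [-0.6, 0.1, 0.1]
gripper_width: 0.258
```

>>> apply_moves(fingers=[-1, -1, -1, -1, -1], delta_pos=[[0, 0, 0], [0, 0, 0], [0, 0, 0], [0, 0, 0], [0, 0, 0]], turn=[[0, 0, -0.137], [0, 0, -0.137], [0, 0, -0.137], [0, 0, 0], [0, 0, 0]])

```text
time: 10.45
tcp_pos: [0.504, 0.2568, 0.2196]
tool_rot: [[-0.992, 0.125, 0.0], [0.125, 0.992, 0.0], [-0.0, 0.0, -1.0]]
force: [0.4, -0.6, -1.8]
gripper_width: 0.259
```

```bash
cat > look.py <<'E'
import sys
from fit import *
n=sys.argv[1]
st=get_state()
p=snapshot("wrist"); np.save(n+".npy",p,allow_pickle=True)
s=snapshot("side"); cv2.imwrite(f"pics/{n}s.png",cv2.resize(s["pixels"][80:220,180:340],None,fx=4,fy=4,interpolation=cv2.INTER_CUBIC))
for q in (st,get_state()):
    x=q["tool_rot"][:,0]; print(q["time"],q["tcp_pos"].round(4),"armyaw",(np.rad2deg(np.arctan2(x[1],x[0]))+90)%360,"F",q["force"].round(2),"T",q["torque"].round(3),"tilt",q["tool_rot"][:2,2].round(4),q["joint_positions"][5].round(3))
R=st["tool_rot"];cR=np.c_[-R[:,1],R[:,0],-R[:,2]]
overlay(p,crank_pts(st["tcp_pos"]-cR[:,2]*.028,cR),(200,20,440,320),2.5,f"pics/{n}o.png",True) if 0 else None
cv2.imwrite(f"pics/{n}w.png",p["pixels"])
E
python3 look.py a1
```

```text
10.45 [0.504  0.2568 0.2196] armyaw 262.82209398936175 F [ 0.39 -0.63 -1.79] T [0.103 0.051 0.015] tilt [0.0004 0.0001] -2.548
10.55 [0.5041 0.2571 0.2194] armyaw 262.89166503960973 F [ 0.46 -0.22 -1.52] T [ 0.088  0.083 -0.012] tilt [0.0003 0.0001] -2.549
```

View pics/a1s.png

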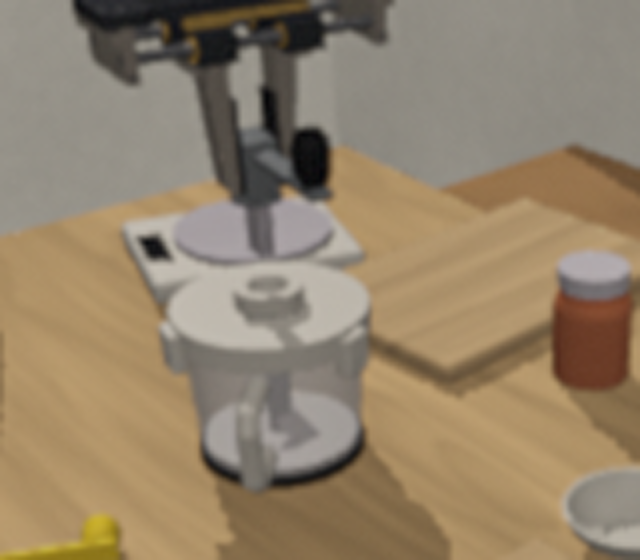

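View pics/a1w.png

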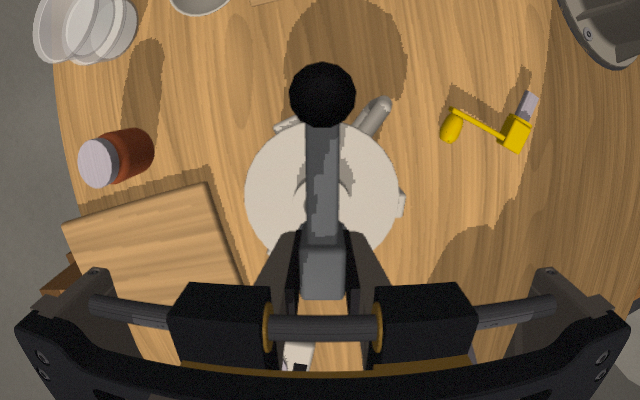

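Run:
```python
from fit import *
p=snapshot("side")
X=np.array([[.504,.257,.1535],[.5045,.2565,.1535],[.5045,.2565,.1915],[.5045,.2565,.130],[.5045,.2565+.003,.1535],[.5045+.003,.2565,.1535]])
print(((proj(p,X)-[180,80]+.5)*4-.5).round(1))
a=p["pixels"][100:170,220:280]; cv2.imwrite("pics/sz.png",np.clip(cv2.resize(a,None,fx=10,fy=10,interpolation=cv2.INTER_CUBIC).astype(float)*1.4,0,255).astype(np.uint8))
print(((proj(p,X)-[220,100]+.5)*10-.5).round(1))
```

```text
[[262.9 249.9]
 [264.  250. ]
 [258.8 197.1]
 [267.  281.6]
 [261.5 248.6]
 [267.8 248.8]]
[[258.1 425.6]
 [260.7 425.7]
 [247.8 293.5]
 [268.4 504.7]
 [254.6 422.2]
 [270.1 422.8]]
```

View pics/sz.png

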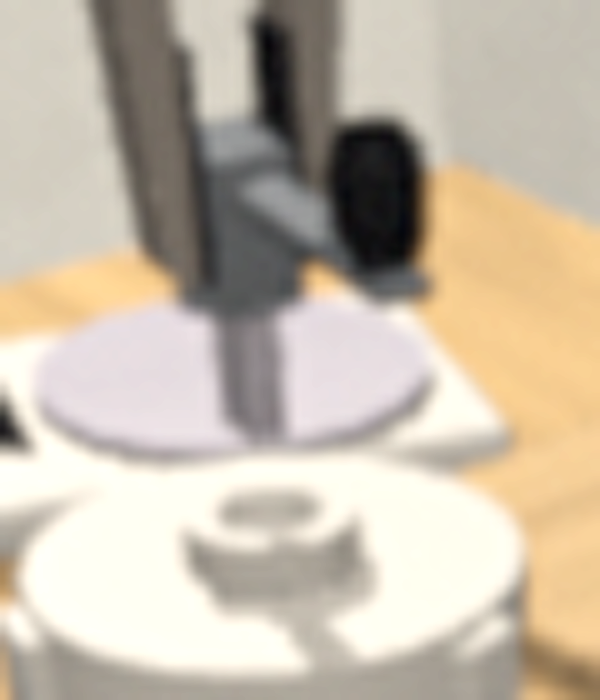

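>>> apply_moves(fingers=[-1, -1, -1, -1, -1, -1], delta_pos=[[0, 0, 6], [0, 0, 6], [0, 0, 4], [0, 0, 4], [0, 0, 3], [0, 0, 0]], turn=[[0, 0, 0], [0, 0, 0], [0, 0, 0], [0, 0, 0], [0, 0, 0], [0, 0, 0]])

```text
time: 11.2
tcp_pos: [0.504, 0.2574, 0.1955]
tool_rot: [[-0.993, 0.12, -0.001], [0.12, 0.993, -0.0], [0.001, -0.0, -1.0]]
force: [-1.0, 0.7, -0.7]
gripper_width: 0.254
```

Run:
```python
from h import *
q=get_state(); print(q["tcp_pos"],q["force"],q["torque"])
```

```text
[0.50399517 0.25739497 0.19550124] [-1.03693598  0.70105404 -0.74653732] [0.10502684 0.08892052 0.00149136]
```

>>> apply_moves(fingers=[-1, -1, -1, -1, -1], delta_pos=[[-0.4, -0.7, 2], [0, 0, 2], [0, 0, 1], [0, 0, 1], [0, 0, 0]], turn=[[0, 0, 0], [0, 0, 0], [0, 0, 0], [0, 0, 0], [0, 0, 0]])

```text
time: 11.7
tcp_pos: [0.5047, 0.2562, 0.1905]
tool_rot: [[-0.993, 0.12, 0.0], [0.12, 0.993, -0.001], [-0.001, -0.001, -1.0]]
force: [-0.1, -4.4, 4.9]
gripper_width: 0.257
```

>>> apply_moves(fingers=[-1, -1, -1, -1], delta_pos=[[0, 0, 1], [0, 0, 1], [0, 0, 1], [0, 0, 0]], turn=[[0, 0, 0], [0, 0, 0], [0, 0, 0], [0, 0, 0]])

```text
time: 12.1
tcp_pos: [0.5049, 0.2557, 0.1883]
tool_rot: [[-0.993, 0.12, 0.001], [0.12, 0.993, -0.002], [-0.001, -0.002, -1.0]]
force: [-2.1, -9.6, 12.5]
gripper_width: 0.255
```

>>> apply_moves(fingers=[-1, -1, -1], delta_pos=[[0.2, -0.8, -0.5], [0, -0.7, 0], [0, 0, 0]], turn=[[0, 0, 0], [0, 0, 0], [0, 0, 0]])

```text
time: 12.4
tcp_pos: [0.5044, 0.255, 0.1877]
tool_rot: [[-0.993, 0.12, 0.001], [0.12, 0.993, -0.0], [-0.001, -0.0, -1.0]]
force: [1.5, -4.3, 0.9]
gripper_width: 0.262
```

Run:
```python
from h import *
q=get_state(); print(q["tcp_pos"],q["force"],q["torque"])
```

```text
[0.50436077 0.2549941  0.18774644] [ 1.48516505 -4.26438208  0.90786867] [-0.59066428 -0.10935415 -0.02822905]
```

>>> apply_moves(fingers=[-1, -1, -1, -1], delta_pos=[[0, -0.4, 1], [0, 0, 1], [0, 0, 1], [0, 0, 0]], turn=[[0, 0, 0], [0, 0, 0], [0, 0, 0], [0, 0, 0]])

```text
time: 12.8
tcp_pos: [0.5041, 0.2548, 0.1843]
tool_rot: [[-0.993, 0.12, -0.0], [0.12, 0.993, -0.0], [0.0, -0.0, -1.0]]
force: [0.3, -2.4, -0.5]
gripper_width: 0.258
```

>>> apply_moves(fingers=[-1, -1, -1, -1], delta_pos=[[0, 0, 1], [0, 0, 1], [0, 0, 0.5], [0, 0, 0]], turn=[[0, 0, 0], [0, 0, 0], [0, 0, 0], [0, 0, 0]])

```text
time: 13.2
tcp_pos: [0.5041, 0.2548, 0.182]
tool_rot: [[-0.993, 0.12, -0.0], [0.12, 0.993, -0.0], [0.0, -0.0, -1.0]]
force: [0.9, -1.8, 0.3]
gripper_width: 0.257
```

Nothing is resisting the shaft. The rim should be at about TCP z 0.182, so I keep going down in small steps.

>>> apply_moves(fingers=[-1, -1, -1, -1], delta_pos=[[0, -0.1, 0.7], [0, 0, 0.7], [0, 0, 0.6], [0, 0, 0]], turn=[[0, 0, 0], [0, 0, 0], [0, 0, 0], [0, 0, 0]])

```text
time: 13.6
tcp_pos: [0.5041, 0.2548, 0.18]
tool_rot: [[-0.993, 0.12, 0.0], [0.12, 0.993, 0.0], [-0.0, 0.0, -1.0]]
force: [0.4, -3.0, 1.0]
gripper_width: 0.259
```

>>> apply_moves(fingers=[-1, -1, -1, -1], delta_pos=[[0, -0.2, 0.7], [0, 0, 0.7], [0, 0, 0.6], [0, 0, 0]], turn=[[0, 0, 0], [0, 0, 0], [0, 0, 0], [0, 0, 0]])

```text
time: 14.0
tcp_pos: [0.504, 0.2547, 0.1779]
tool_rot: [[-0.993, 0.12, -0.0], [0.12, 0.993, 0.0], [0.0, 0.0, -1.0]]
force: [1.6, -2.1, -0.3]
gripper_width: 0.26
```

The shaft is already 4 mm below the rim with no resistance, so the slot is found.

>>> apply_moves(fingers=[-1, -1, -1, -1, -1], delta_pos=[[-0.1, -0.2, 1], [0, 0, 1.5], [0, 0, 1.5], [0, 0, 1.5], [0, 0, 0]], turn=[[0, 0, 0], [0, 0, 0], [0, 0, 0], [0, 0, 0], [0, 0, 0]])

```text
time: 14.5
tcp_pos: [0.5039, 0.2544, 0.1722]
tool_rot: [[-0.993, 0.12, -0.001], [0.12, 0.993, -0.0], [0.001, -0.0, -1.0]]
force: [0.1, 0.1, -1.7]
gripper_width: 0.26
```

>>> apply_moves(fingers=[-1, -1, -1, -1, -1], delta_pos=[[0, 0, 1.5], [0, 0, 1.5], [0, 0, 1.5], [0, 0, 1.5], [0, 0, 0]], turn=[[0, 0, 0], [0, 0, 0], [0, 0, 0], [0, 0, 0], [0, 0, 0]])

```text
time: 15.0
tcp_pos: [0.504, 0.2543, 0.1663]
tool_rot: [[-0.993, 0.12, -0.0], [0.12, 0.993, -0.0], [0.0, -0.0, -1.0]]
force: [-0.5, -0.8, -1.5]
gripper_width: 0.261
```

>>> apply_moves(fingers=[-1, -1, -1, -1, -1], delta_pos=[[0, 0, 1.5], [0, 0, 1.5], [0, 0, 1.5], [0, 0, 1.5], [0, 0, 0]], turn=[[0, 0, 0], [0, 0, 0], [0, 0, 0], [0, 0, 0], [0, 0, 0]])

```text
time: 15.5
tcp_pos: [0.504, 0.2543, 0.1603]
tool_rot: [[-0.993, 0.12, -0.0], [0.12, 0.993, -0.0], [0.0, -0.0, -1.0]]
force: [0.1, -0.1, -0.3]
gripper_width: 0.255
```

>>> apply_moves(fingers=[-1, -1, -1, -1], delta_pos=[[0, 0, 0.8], [0, 0, 0.8], [0, 0, 0.8], [0, 0, 0]], turn=[[0, 0, 0], [0, 0, 0], [0, 0, 0], [0, 0, 0]])

```text
time: 15.9
tcp_pos: [0.5041, 0.2544, 0.1581]
tool_rot: [[-0.993, 0.12, -0.0], [0.12, 0.993, -0.0], [0.0, -0.0, -1.0]]
force: [-0.1, 0.2, -0.5]
gripper_width: 0.257
```

>>> apply_moves(fingers=[-1, -1, -1], delta_pos=[[0, 0, 0.5], [0, 0, 0.5], [0, 0, 0]], turn=[[0, 0, 0], [0, 0, 0], [0, 0, 0]])

```text
time: 16.2
tcp_pos: [0.5042, 0.2544, 0.158]
tool_rot: [[-0.993, 0.12, 0.0], [0.12, 0.993, 0.0], [-0.0, 0.0, -1.0]]
force: [-2.0, -2.0, 7.5]
gripper_width: 0.259
```

```bash
python3 look.py b1; python3 -c "
import cv2,numpy as np
a=cv2.imread('pics/b1w.png');cv2.imwrite('pics/b1z.png',cv2.resize(a[40:320,200:460],None,fx=2.1,fy=2.1,interpolation=cv2.INTER_CUBIC))"
```

```text
16.2 [0.5042 0.2544 0.158 ] armyaw 263.0885786740364 F [-1.98 -2.02  7.52] T [-0.147  0.636  0.017] tilt [0.0002 0.0001] -2.556
16.3 [0.5042 0.2544 0.158 ] armyaw 263.09068981452106 F [-2.43 -1.68  7.9 ] T [-0.187  0.631  0.006] tilt [0.0002 0.0001] -2.556
```

View pics/b1s.png

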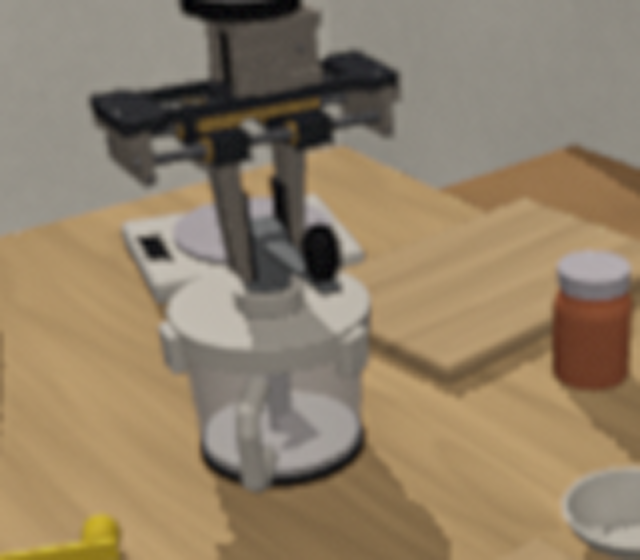

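View pics/b1z.png

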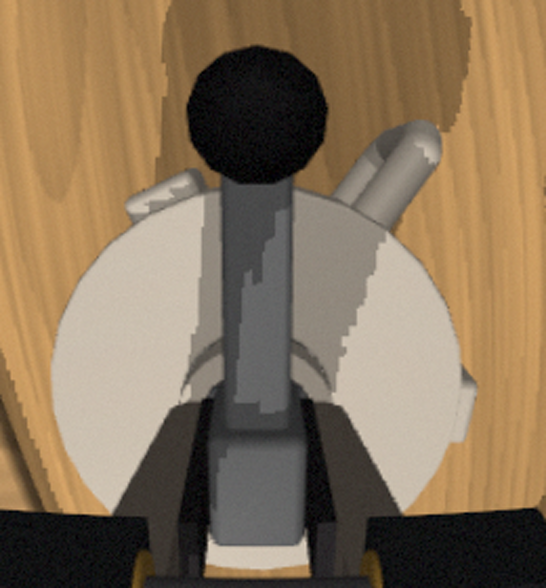

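The collar is seated: it took 7.5 N at z 0.158 and the views agree. The handle lies clockwise of the arm, at yaw about 227° against the arm's 263°. I turn the crank about 36° clockwise.

>>> apply_moves(fingers=[-1, -1, -1, -1, -1, -1, -1, -1], delta_pos=[[0.2, -0.2, -0.4], [0, 0, 0], [0, 0, 0], [0, 0, 0], [0, 0, 0], [0, 0, 0], [0, 0, 0], [0, 0, 0]], turn=[[0, 0, 0], [0, 0, 0.06], [0, 0, 0.06], [0, 0, 0.06], [0, 0, 0.06], [0, 0, 0.06], [0, 0, 0.06], [0, 0, 0]], squeeze=58)

```text
time: 17.1
tcp_pos: [0.504, 0.2545, 0.158]
tool_rot: [[-0.886, 0.463, 0.0], [0.463, 0.886, 0.0], [-0.0, 0.001, -1.0]]
force: [-2.4, 1.2, 5.5]
gripper_width: 0.258
```

>>> apply_moves(fingers=[-1, -1, -1, -1, -1, -1], delta_pos=[[0, 0, 0], [0, 0, 0], [0, 0, 0], [0, 0, 0], [0, 0, 0], [0, 0, 0]], turn=[[0, 0, 0.06], [0, 0, 0.06], [0, 0, 0.06], [0, 0, 0.06], [0, 0, 0.03], [0, 0, 0]])

```text
time: 17.7
tcp_pos: [0.5039, 0.2547, 0.158]
tool_rot: [[-0.732, 0.681, 0.0], [0.681, 0.732, 0.001], [0.0, 0.001, -1.0]]
force: [-2.5, 2.1, 5.9]
gripper_width: 0.255
```

```bash
python3 look.py b2; python3 -c "
import cv2,numpy as np
a=cv2.imread('pics/b2w.png');cv2.imwrite('pics/b2z.png',cv2.resize(a[40:320,200:460],None,fx=2.1,fy=2.1,interpolation=cv2.INTER_CUBIC))"
```

```text
17.7 [0.5039 0.2547 0.158 ] armyaw 227.05035448351427 F [-2.55  2.11  5.86] T [0.435 0.635 0.137] tilt [0.0001 0.0008] -1.928
17.8 [0.5039 0.2547 0.158 ] armyaw 227.10099285018737 F [-3.54  1.29  5.72] T [0.473 0.639 0.091] tilt [0.0001 0.0008] -1.928
```

View pics/b2s.png

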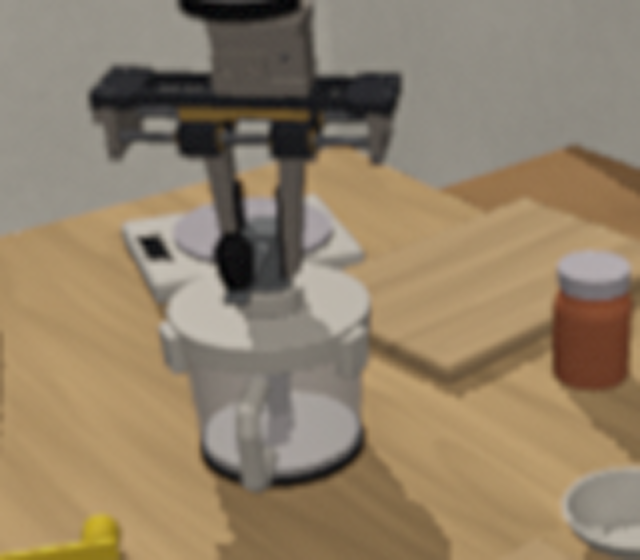

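View pics/b2z.png

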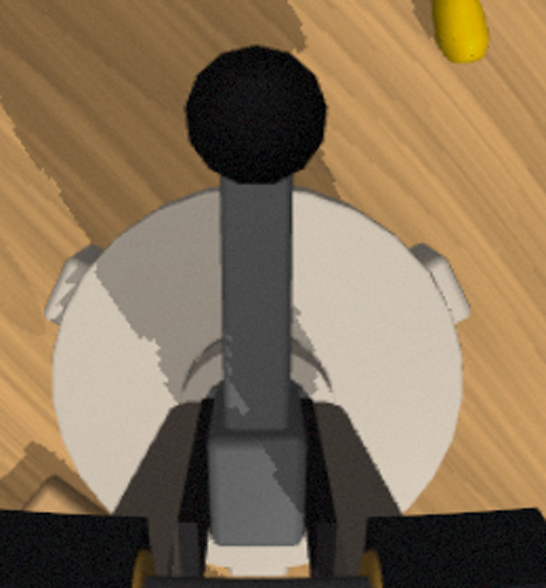

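The handle is now hidden straight under the arm and knob, and the two lid lugs sit symmetrically left and right. I release and lift clear.

>>> apply_moves(fingers=[0, 0.3, 0.3, 0.3, 0.3, 0.3, 0.3, 0.3], delta_pos=[[0, 0, 0], [0, 0, 0], [0, 0, 0], [0, 0, 0], [0, 0, 0], [0, 0, 0], [0, 0, 0], [0, 0, 0]], turn=[[0, 0, 0], [0, 0, 0], [0, 0, 0], [0, 0, 0], [0, 0, 0], [0, 0, 0], [0, 0, 0], [0, 0, 0]])

```text
time: 18.6
tcp_pos: [0.5039, 0.2542, 0.1576]
tool_rot: [[-0.731, 0.682, -0.0], [0.682, 0.731, -0.0], [0.0, -0.0, -1.0]]
force: [0.3, 0.8, 0.0]
gripper_width: 0.651
```

>>> apply_moves(fingers=[0.3, 0.3, 0.3, 0.3, 0.3, 0.3, 0.3, 0.3], delta_pos=[[0, 0, -3], [0, 0, -8], [0, 0, -15], [0, 0, -20], [0, 0, -20], [0, 0, -20], [0, 0, -20], [0, 0, 0]], turn=[[0, 0, 0], [0, 0, 0], [0, 0, 0], [0, 0, 0], [0, 0, 0], [0, 0, 0], [0, 0, 0], [0, 0, 0]])

```text
time: 19.4
tcp_pos: [0.5054, 0.2549, 0.267]
tool_rot: [[-0.731, 0.682, 0.005], [0.682, 0.731, 0.002], [-0.002, 0.005, -1.0]]
force: [-1.1, 0.0, 0.3]
gripper_width: 0.647
```

```bash
python3 look.py c1
python3 - <<'E'
from fit import *
p=np.load("c1.npy",allow_pickle=True).item()
M=np.array([.504,.2545,.130])
overlay(p,crank_pts(M,crank_R(np.deg2rad(227.1))),(200,40,460,320),2.1,"pics/c1z.png",True)
E
```

```text
19.4 [0.5054 0.2549 0.267 ] armyaw 226.99663417279055 F [-1.13  0.03  0.34] T [0.12  0.025 0.018] tilt [0.0048 0.0024] -1.926
19.5 [0.504  0.2542 0.2639] armyaw 226.99306208483634 F [ 0.48 -0.05 -0.8 ] T [ 0.068 -0.041  0.004] tilt [0.0009 0.0005] -1.926
```

View pics/c1s.png

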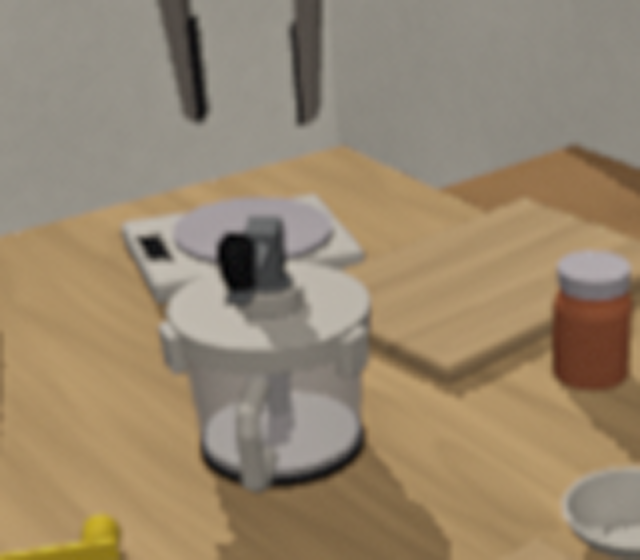

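View pics/c1z.png

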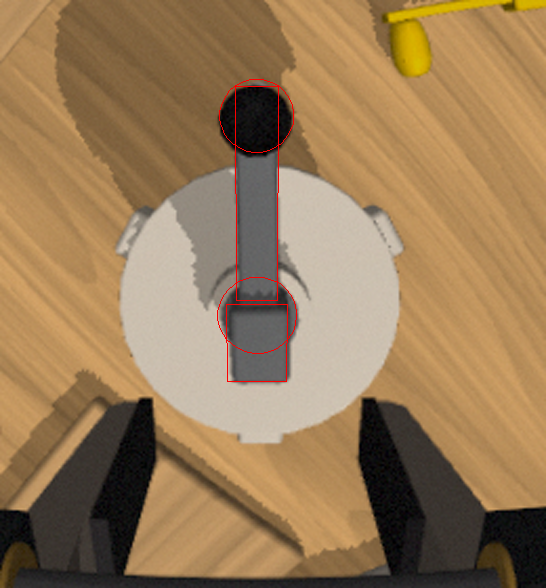

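The crank stands home and upright, and the seated model overlay matches. The handle is hidden exactly under the arm, and the gripper is well clear. I settle for a moment, then hand in.

>>> apply_moves(fingers=[0.3, 0.3, 0.3], delta_pos=[[0, 0, 0], [0, 0, 0], [0, 0, 0]], turn=[[0, 0, 0], [0, 0, 0], [0, 0, 0]])

```text
time: 19.8
tcp_pos: [0.5036, 0.2541, 0.2628]
tool_rot: [[-0.731, 0.682, -0.001], [0.682, 0.731, -0.001], [0.0, -0.001, -1.0]]
force: [0.4, 0.5, -0.7]
gripper_width: 0.651
```

Run:
```python
from h import *
q=get_state(); print(q["time"],q["tcp_pos"],q["force"]); print(sign_off())
```

```text
19.8 [0.50360754 0.25405787 0.26276539] [ 0.40856676  0.51718924 -0.73489006]
the job is handed in; nothing more can be done
None
```

The crank is fully home in the chopper with its arm straight over the bowl's handle, and I handed the job in at 19.8 s; no verdict was reported.

**What I did:** I took the crank out of the block by its hub flats. The wrist camera showed the slot at a yaw of about 83°, so I set the shaft to that angle before lowering it. It went straight in without any searching on the rim. The largest force I read while it was going in was about 16 N, against the funnel wall, and I eased that by shifting sideways 1–2 mm. It seated with about 8 N at the expected height. I then turned it 36° clockwise to a yaw of about 227°, let go and lifted clear.

**Last checks:**
- **Seating:** an overlay of the seated crank at the last measured pose matches the wrist picture, and the crank stands upright in the side view.
- **Arm over the handle:** the handle is hidden directly under the arm and knob.
- **Released:** the gripper is about 105 mm above its grasp height and reads no contact force.
- **Bystanders:** I moved nothing else on purpose, but I did not measure the other items again at the end.

**One disagreement:** the cameras placed the hole about 2 mm further in y than where the shaft actually settled.

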